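Emboss a gift tag and ease the press arm back up

TASK

Two identical hand embossing presses stand on the packing board; one has a white paper gift tag lying in its jaws. Emboss that tag: push the arm of that press down by its black paddle as far as it goes, keep it down for a moment, then let the spring-loaded arm come up slowly against your hand, never letting it snap back, until it is fully up and you are clear of it. Leave the other press alone.

Things in the scene. Friction and masses are not known exactly. Their poses are not given: they have to be found in the camera images.
- tag_press_arm (a joint): Arm of the press with the white tag (125 x 58 mm, lying across the press between its round dies, jutting out 28 mm each side). Fixed grey base 230 x 70 mm, pivot at its far end, paddle end towards the robot. 0 rad = fully up, 0.30 = fully down on a hard stop. A spring drives it up: about 6 N at the paddle to start it, 12 N to keep it down; let go, it snaps up in under 0.1 s
- tag_press_paddle (a point): Middle of the top of that arm's black paddle, 50 mm along the arm, 56 mm wide. Frame turns with the arm; arm up: x level, from paddle to pivot (away from the robot), y along the pivot, z up. Arm up: 146 mm above the conveyor, face slopes 0.25 rad, near end higher; pivot 175 mm along x, 62 mm below. Fully down: 54 mm lower and 10 mm nearer the robot along -x. Clear above
- empty_press_arm (a joint): Arm of the other press: same make and size, but no tag between its dies. 0 rad = up, 0.30 rad = down. Leave it alone
- empty_press_paddle (a point): Middle of the top of the black paddle of the other, empty press (not to be pressed); same frame and sizes as on the tag press. To the right (-y) of both presses, between them and the stacked boxes, a fixed label dispenser stands 223 mm above the conveyor (about y -0.22 to -0.06): pass over it with the fingertips above 0.27 m

How it is judged:
By the outcome, as a careful person would: the job done as asked, in the order asked, and still so for the second after the job is handed in, with the robot touching nothing.
It also fails if it takes over 43 s, if anything falls off the work surface, if the arm or the gripper's body presses on something with over 40 N, if the wrist force passes 120 N, or if a joint passes its speed limit or range.

ROBOT

A 6-joint arm with a two-finger parallel gripper is mounted at the origin on a cart in front of the work surface, level with it; the furniture and walls round the work are solid. World frame = base frame: x ahead of the robot, y to its left, z up, the work surface at z = 0. Lengths are in m, angles in rad, forces in N, time in s.
With the tool pointing down it reaches from about 0.3 to 0.75 m from the base axis. Payload 8.5 kg.
Tool frame: the origin (TCP) lies on the centre line of the jaws, within the pads' length; the fingertips stand 19 mm ahead of it and the grasp point (between the pads) is the TCP; z points along the fingers, y is the line along which they close (so a half turn about z gives the same grasp; the last joint's range is limited). The gripper opens to 85 mm and grips with 20 to 120 N. Pads are 22 mm wide; open, the fingers measure 114 mm over their backs; the gripper's body (76 mm by 85 mm) begins 54 mm behind the grasp point. The pads swing forward as they close: fully open they stand 13 mm farther back than shut.
Start: joints at [-1.437, 0.381, 1.297, -0, 1.464, -0.215], TCP at [0.188, -0.517, 0.25] pointing down, gripper open.
Joint ranges: [-3.11, 3.11], [-0.89, 2.33], [0.22, 2.48], [-1.42, 4.56], [0.17, 2.85], [-2.88, 2.88]. Speed limits (rad/s): [2.39, 2.39, 3.14, 3.14, 3.14, 3.14].

INTERFACE

Orientations are given as a rotation vector (axis times angle).
In Python, from station import bot, telemetry, grab_frame gives the robot as it stands (bot), with the cameras as plain functions and the readings (telemetry).
- The arm moves only by the tool move_tool, called after "Emit:" as name(argument=value, ...) on one line, values as JSON. Schema: {"type":"object","properties":{"offsets":{"type":"array","items":{"type":"object","properties":{"d":{"type":"array","items":{"type":"number"},"minItems":3,"maxItems":3},"yaw":{"type":"number"}},"additionalProperties":false},"minItems":1,"maxItems":8},"finger_gap":{"type":"number"},"only":{"type":"string"},"quiet":{"type":"boolean"},"lines":{"type":"string"}},"required":["offsets"],"additionalProperties":false}. offsets is a list of rows, 1 to 8 of them, each an object with the fields d (a list: dx, dy, dz in m), yaw (a turn about the tool's z in rad); a field left out counts as zero; each row is the pose to reach, as a shift and turn from the pose commanded when the call began, along the tool's axes at that moment; what a row does not reach only later rows make up. A row lasts 1/12 s, in which the tool goes at most 0.0417 m and 0.125 rad, less where a joint would pass 70% of its speed; a pose out of reach is approached as far as the arm can. finger_gap is the finger opening in m, set as the call begins (left out keeps the last). The fingers move at their own pace and stop on an object; the grip force is fixed at half the most. Time passes only in rows, so rows that do not move let the fingers close. The tool returns the time, the measured TCP pose, the force, the opening and the grip force at its end. only (a regular expression) keeps the lines of the reply that match it, lines (a string "A,B") keeps lines A to B, and quiet returns only ok. Input that does not fit is refused with a message, and nothing moves.
- telemetry.sense(): the state, without advancing time (a new reading comes with each control period).
- grab_frame(name): name is "scene" or "side" or "wrist"; returns a dict with "pixels" (384x512x3 uint8, red, green, blue), "fov_y" (degrees; the focal length in pixels is half the picture's height over the tangent of half this angle, whatever the lens; pixels are square), "cx", "cy" (the principal point, pixels), "dist_coeffs" ([k1, k2, p1, p2, k3] as OpenCV has them; the pictures are not rectified), "world_from_camera" (4x4, takes a point from camera to world coordinates). Camera axes: x right, y down, z forward; pixel columns grow to the right and rows downward; lengths in m; the calibration is good to about 2 mm. A picture is of the moment at which its call begins. There is no depth.
- bot.job_done(): hands the job in; it is judged then, once.
The state is a dict: "time_s": time; "qpos": joint angles; "joint_vel": joint speeds; "effort": joint torques, N m; "ee_pos": TCP position; "tool_rot": TCP orientation; "force": force on the tool from outside, world axes, zero at the start; "torque": the same for the moment, N m; "width": finger opening in m; "grip_force": force on a finger pad.
Only numpy, scipy, OpenCV 4.12 (cv2) and the standard library are available. Lean on these libraries where they do the work, as an engineer would, in place of code of your own. Each camera call takes 0.05 s, during which the arm holds its last target. There are 200 camera calls.

## Working session

There is one attempt and no reset: what is moved stays moved. The work goes in short steps, Python scripts to look and compute and a tool call to move; the robot and the scene stay as the last step left them, time stands still between calls to the robot, and variables do not carry over. Pictures are saved under pics/ and viewed, at most 10 in all, crops included, and the job is handed in when it is done.

```bash
ls; mkdir -p pics; python3 - <<'E'
from station import bot, telemetry, grab_frame
import cv2,pickle,numpy as np
fs={}
for n in ("scene","side"):
    f=grab_frame(n); fs[n]=f
    cv2.imwrite(f"pics/{n}1.png",f["pixels"][:,:,::-1])
    print(n,f["fov_y"],f["cx"],f["cy"],f["dist_coeffs"],np.round(f["world_from_camera"],3).tolist())
pickle.dump(fs,open("f1.pkl","wb"))
s=telemetry.sense();print(s)
E
```

```text
pics
station.py
scene 43.1085247024355 249.0308249868272 192.82480786651794 [-0.20498934  0.          0.          0.          0.        ] [[-0.577, -0.59, 0.565, 0.156], [-0.817, 0.408, -0.408, 0.588], [0.01, -0.697, -0.717, 0.771], [0.0, 0.0, 0.0, 1.0]]
side 50.83635473411517 250.99964900751584 190.12493605368095 [0.00373942 0.         0.         0.         0.        ] [[0.999, -0.032, 0.005, 0.595], [-0.018, -0.399, 0.917, -0.529], [-0.027, -0.916, -0.4, 0.5], [0.0, 0.0, 0.0, 1.0]]
{'time_s': 0.1, 'qpos': array([-1.43729539e+00,  3.81122050e-01,  1.29817385e+00,  7.22925558e-06,
        1.46363162e+00, -2.15281310e-01]), 'joint_vel': array([ 0.00013197, -0.00198776, -0.00363807, -0.00126472, -0.00010418,
       -0.00049906]), 'effort': array([ 3.33319978e-03, -4.49229026e+01, -2.31656653e+01, -2.10437543e-04,
        3.65402389e-03,  1.32291524e-05]), 'ee_pos': array([ 0.18793958, -0.51662752,  0.24978079]), 'tool_rot': array([-3.09262911e+00, -5.44860551e-01, -9.69535174e-05]), 'force': array([ 1.40633559, -0.42072262,  0.47136693]), 'torque': array([ 0.0119873 ,  0.02662135, -0.03738652]), 'grip_force': 0.0, 'width': 0.08534519644513762}
```

View pics/scene1.png

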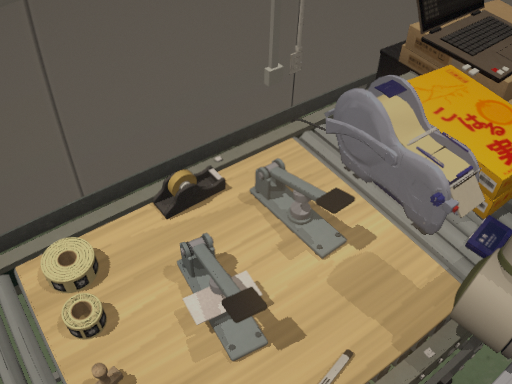

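View pics/side1.png

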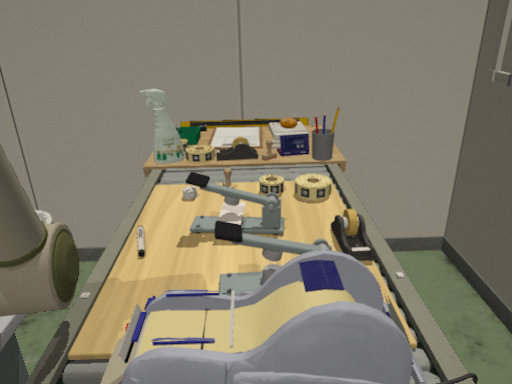

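The scene view shows the tag press at lower left: paddle centre about (245,304), white tag about (210,303), pivot about (197,245). The empty press paddle is at (336,200). In the side view, the tag press paddle is at (197,181) and the empty one at (229,231).

```bash
cat >h.py <<'E'
import cv2,numpy as np
def ray(f,uv):
    h=f["pixels"].shape[0]; fl=h/2/np.tan(np.radians(f["fov_y"])/2)
    K=np.array([[fl,0,f["cx"]],[0,fl,f["cy"]],[0,0,1]])
    p=cv2.undistortPoints(np.array(uv,float).reshape(-1,1,2),K,np.array(f["dist_coeffs"])).reshape(-1,2)
    T=np.array(f["world_from_camera"]); return T[:3,3],np.c_[p,np.ones(len(p))]@T[:3,:3].T
def plane(f,uv,z):
    o,d=ray(f,uv); return o+d*((z-o[2])/d[:,2])[:,None]
def tri(f1,u1,f2,u2):
    o1,d1=ray(f1,[u1]);o2,d2=ray(f2,[u2]);d1=d1[0];d2=d2[0]
    s=np.linalg.lstsq(np.c_[d1,-d2],o2-o1,rcond=None)[0]
    a=o1+s[0]*d1;b=o2+s[1]*d2; return (a+b)/2,np.linalg.norm(a-b)
def paddle(f,seed,r=38,th=60):
    g=f["pixels"].max(2); m=(g<th).astype(np.uint8)
    w=np.zeros_like(m); cv2.circle(w,seed,r,1,-1); m&=w
    n,l,s,c=cv2.connectedComponentsWithStats(m); i=1+np.argmax(s[1:,4])
    k=max(cv2.findContours((l==i).astype(np.uint8),0,2)[0],key=cv2.contourArea)
    return c[i],s[i,4],k
E
python3 - <<'E'
import pickle;from h import *
fs=pickle.load(open("f1.pkl","rb"));S,D=fs["scene"],fs["side"]
np.set_printoptions(precision=4,suppress=True)
for nm,a,b in(("tag",(245,304),(197,181)),("empty",(336,200),(229,231))):
    c,ar,k=paddle(S,a); c2,ar2,k2=paddle(D,b,18)
    q=cv2.boxPoints(cv2.minAreaRect(k)); ap=cv2.approxPolyDP(k,4,True)[:,0]
    print(nm,c,ar,c2,ar2,"tri",tri(S,c,D,c2),"plane",plane(S,[c],.146))
    print(ap.tolist(),plane(S,ap,.146).tolist())
v=np.hstack([cv2.resize(S["pixels"][225:365,170:290],None,fx=4,fy=4),cv2.resize(D["pixels"][160:250,165:295],None,fx=2.4,fy=2.4).repeat(1,0) if 0 else cv2.copyMakeBorder(cv2.resize(D["pixels"][160:250,180:255],None,fx=4,fy=4),0,200,0,0,0)])
print(v.shape);cv2.imwrite("pics/crop1.png",v[:,:,::-1])
E
```

```text
tag [238.2956 306.6414] 619 [197.5411 179.619 ] 231 tri (array([0.4715, 0.378 , 0.1369]), np.float64(0.00044468414009059346)) plane [[0.4667 0.381  0.146 ]]
[[243, 291], [222, 301], [235, 321], [261, 309], [254, 311]] [[0.48524937197174056, 0.3596644864752124, 0.14600000000000002], [0.4885252797513666, 0.39541149375423623, 0.14600000000000002], [0.4495627551949348, 0.39850828554371687, 0.14600000000000002], [0.44432692333304347, 0.35585725817196956, 0.14600000000000002], [0.4474708362877049, 0.36626511257314176, 0.14600000000000002]]
empty [334.3003 199.9233] 313 [228.2344 231.5419] 465 tri (array([0.5538, 0.1129, 0.1392]), np.float64(0.002747346319360857)) plane [[0.548  0.1181 0.146 ]]
[[353, 198], [346, 203], [343, 200], [351, 197], [335, 189], [317, 202], [335, 212]] [[0.5320491084125287, 0.08675137984782744, 0.14600000000000002], [0.5303206904284932, 0.10577978650342518, 0.14600000000000002], [0.5388421287595817, 0.10520258169094387, 0.14600000000000002], [0.5359641112169977, 0.0880370554116412, 0.14600000000000002], [0.5677033861989185, 0.09842267960624501, 0.14600000000000002], [0.561920710928564, 0.14701562171703775, 0.14600000000000002], [0.5256450308056375, 0.13661776427948574, 0.14600000000000002]]
(560, 780, 3)
```

View pics/crop1.png

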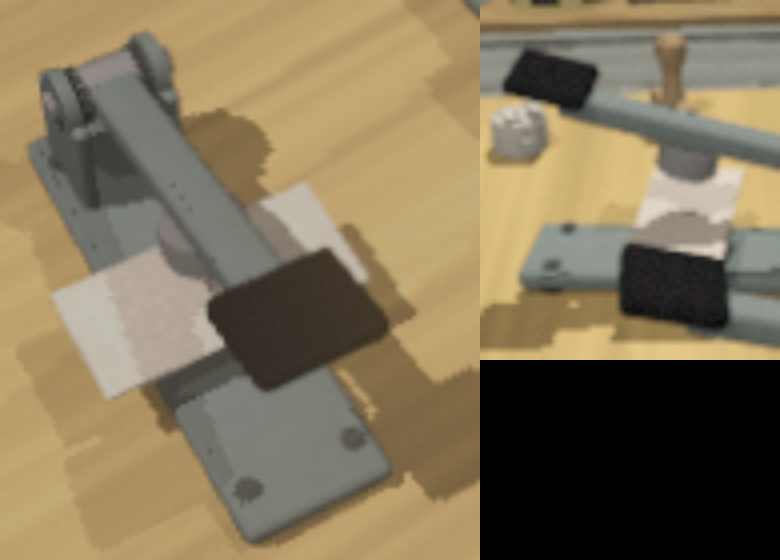

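The crop confirms this is the tag press, with the tag between its dies. The paddle top's corners in the full image are at about (222.5,300), (251,287.5), (267,306) and (236,322.5). The left base edge runs from (177.5,262) to (232,360).

```bash
python3 - <<'E'
import pickle;from h import *
fs=pickle.load(open("f1.pkl","rb"));S,D=fs["scene"],fs["side"]
np.set_printoptions(precision=4,suppress=True)
fa=plane(S,[(222.5,300),(251.3,287.5)],.140);ne=plane(S,[(267,306.3),(236.3,322.5)],.152)
print(fa,ne); c=np.r_[fa,ne].mean(0);print("c",c,"ax",fa.mean(0)-ne.mean(0))
y=lambda d:np.arctan2(d[1],d[0])
print("yaw pad",y(fa.mean(0)-ne.mean(0)),"edge",[y(fa[1]-fa[0])+np.pi/2,y(ne[0]-ne[1])+np.pi/2])
b=plane(S,[(177.5,262),(230,358)],.012);print("base",b,y(b[0]-b[1]))
b=plane(S,[(232,347),(258,334.5)],.012);print("screws",b,y(b[1]-b[0])+np.pi/2, b.mean(0))
b=plane(S,[(188,238.5),(209,234)],.1);print("pivot",b,b.mean(0),y(b[1]-b[0])+np.pi/2)
b=plane(S,[c2:=(198.5,240)],.084);print(b,y(b[0]-c))
E
```

```text
[[0.4928 0.392  0.14  ]
 [0.4864 0.3434 0.14  ]] [[0.4402 0.3482 0.152 ]
 [0.4437 0.4002 0.152 ]]
c [0.4657 0.3709 0.146 ] ax [ 0.0476 -0.0065 -0.012 ]
yaw pad -0.13575817309748262 edge [np.float64(-0.1309768002296976), np.float64(-0.06655667067602633)]
base [[0.6811 0.3771 0.012 ]
 [0.4587 0.4045 0.012 ]] -0.12233303417978628
screws [[0.4737 0.3903 0.012 ]
 [0.4678 0.3403 0.012 ]] -0.11606993293141499 [0.4708 0.3653 0.012 ]
pivot [[0.6545 0.3607 0.1   ]
 [0.6422 0.3245 0.1   ]] [0.6483 0.3426 0.1   ] -0.32906909403145046
[[0.6526 0.3413 0.084 ]] -0.15710282614508458
```

```bash
python3 - <<'E'
from station import bot, telemetry, grab_frame;import numpy as np
from scipy.spatial.transform import Rotation as R
s=telemetry.sense();M=R.from_rotvec(s["tool_rot"]).as_matrix();print(M.round(3))
for p in ([.36,-.1,.35],[.466,.371,.35]): print((M.T@(np.array(p)-s["ee_pos"])).round(4))
x=M[:,0]; print("yaw of tool x",np.arctan2(x[1],x[0]))
E
```

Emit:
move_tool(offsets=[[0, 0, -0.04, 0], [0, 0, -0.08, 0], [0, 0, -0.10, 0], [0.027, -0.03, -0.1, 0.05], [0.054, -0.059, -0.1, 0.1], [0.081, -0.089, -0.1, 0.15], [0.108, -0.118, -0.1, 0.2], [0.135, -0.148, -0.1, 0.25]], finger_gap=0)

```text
refused: offsets[0]: [0, 0, -0.04, 0] is not of type 'object' (schema: type "object"). Nothing was moved.
```

Nothing moved. I misread the format; it is a list of objects, one for each row. Resending.

Emit:
move_tool(offsets=[{"d":[0, 0, -0.04]}, {"d":[0, 0, -0.08]}, {"d":[0, 0, -0.10]}, {"d":[0.027, -0.03, -0.1], "yaw":0.05}, {"d":[0.054, -0.059, -0.1], "yaw":0.1}, {"d":[0.081, -0.089, -0.1], "yaw":0.15}, {"d":[0.108, -0.118, -0.1], "yaw":0.2}, {"d":[0.135, -0.148, -0.1], "yaw":0.25}], finger_gap=0)

```text
time_s: 0.77
ee_pos: [0.2645, -0.3298, 0.35]
tool_rot: [-3.137, -0.15, 0.0]
force: [1.0, -0.2, 0.1]
width: -0.0
grip_force: 0.0
```

Emit:
move_tool(offsets=[{"d":[0.019, -0.035, 0], "yaw":0.05}, {"d":[0.038, -0.07, 0], "yaw":0.1}, {"d":[0.056, -0.105, 0], "yaw":0.15}, {"d":[0.075, -0.14, 0], "yaw":0.2}, {"d":[0.094, -0.175, 0], "yaw":0.224}, {"d":[0.113, -0.21, 0], "yaw":0.224}, {"d":[0.126, -0.246, 0], "yaw":0.224}, {"d":[0.138, -0.282, 0], "yaw":0.224}])

```text
time_s: 1.43
ee_pos: [0.3738, -0.0354, 0.3502]
tool_rot: [-3.135, 0.196, 0.0]
force: [0.5, -0.2, 0.7]
width: 0.0
grip_force: 0.0
```

```bash
python3 - <<'E'
from station import bot, telemetry, grab_frame;import numpy as np
from scipy.spatial.transform import Rotation as R
s=telemetry.sense();M=R.from_rotvec(s["tool_rot"]).as_matrix();print(s["ee_pos"],M.round(3),s["qpos"].round(2))
print((M.T@(np.array([.466,.371,.25])-s["ee_pos"])).round(4))
E
```

```text
[ 0.37382826 -0.03539545  0.35015237] [[ 0.992 -0.125 -0.   ]
 [-0.125 -0.992  0.   ]
 [-0.    -0.    -1.   ]] [-0.41 -0.    1.5   0.    1.64  1.28]
[ 0.0408 -0.4147  0.1002]
```

Emit:
move_tool(offsets=[{"d":[0.004, -0.038, 0]}, {"d":[0.008, -0.076, 0]}, {"d":[0.012, -0.114, 0]}, {"d":[0.016, -0.152, 0]}, {"d":[0.02, -0.19, 0]}, {"d":[0.024, -0.228, 0]}, {"d":[0.028, -0.266, 0]}, {"d":[0.032, -0.304, 0]}])

```text
time_s: 2.1
ee_pos: [0.4433, 0.2624, 0.35]
tool_rot: [3.135, -0.196, -0.001]
force: [0.3, -0.1, -0.3]
width: 0.0001
grip_force: 0.0
```

Emit:
move_tool(offsets=[{"d":[0.003, -0.038, 0.01]}, {"d":[0.006, -0.076, 0.03]}, {"d":[0.009, -0.111, 0.06]}, {"d":[0.009, -0.111, 0.09]}, {"d":[0.009, -0.111, 0.11]}, {"d":[0.009, -0.111, 0.12]}, {"d":[0.009, -0.111, 0.12]}])

```text
time_s: 2.68
ee_pos: [0.4656, 0.3688, 0.2281]
tool_rot: [3.133, -0.196, -0.006]
force: [0.0, 0.2, 0.4]
width: -0.0001
grip_force: 0.0
```

```bash
python3 - <<'E'
from station import bot, telemetry, grab_frame;import cv2,numpy as np
a=grab_frame("scene")["pixels"];b=grab_frame("side")["pixels"]
v=np.hstack([cv2.resize(a[205:365,160:290],None,fx=3,fy=3),cv2.resize(b[100:260,150:280],None,fx=3,fy=3)])
cv2.imwrite("pics/c2.png",v[:,:,::-1]);print(v.shape,telemetry.sense()["force"])
E
```

```text
(480, 780, 3) [0.19019168 0.29805802 0.38792883]
```

View pics/c2.png

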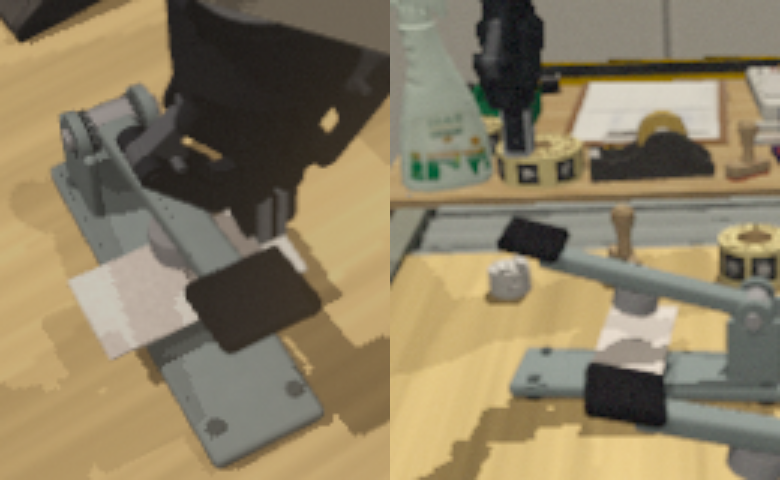

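The crop shows closed fingers above the tag press paddle. In the side crop the fingertip at (518,152) looks slightly nearer the robot than the paddle centre at (534,240), so I'll check that with numbers.

```bash
python3 - <<'E'
from h import *;from station import bot, telemetry, grab_frame;import pickle
D=pickle.load(open("f1.pkl","rb"))["side"];S=pickle.load(open("f1.pkl","rb"))["scene"]
np.set_printoptions(precision=4,suppress=True)
def aty(f,uv,y):
    o,d=ray(f,[uv]);return o+d[0]*(y-o[1])/d[0][1]
g=lambda x,y:((x-390)/3+150-.33,y/3+100-.33)
g2=lambda x,y:(x/3+160-.33,y/3+205-.33)
print("tip",aty(D,g(518,153),.369),"tri",tri(S,g2(273,240),D,g(518,153)))
for p in((512,218),(568,233),(555,262),(500,247)):print(aty(D,g(*p),.371 if p[1]<235 else .343))
print(telemetry.sense()["ee_pos"])
E
```

```text
tip [0.4667 0.369  0.2132] tri (array([0.4608, 0.3693, 0.2102]), np.float64(0.012612109901231487))
[0.4571 0.371  0.159 ]
[0.5005 0.371  0.1447]
[0.4916 0.343  0.1318]
[0.45   0.343  0.1459]
[0.4667 0.3691 0.2316]
```

Emit:
move_tool(offsets=[{"d":[0.003, -0.001, 0.012]}, {"d":[0.003, -0.001, 0.028]}, {"d":[0.003, -0.001, 0.04]}, {"d":[0.003, -0.001, 0.047]}, {"d":[0.003, -0.001, 0.052]}, {"d":[0.003, -0.001, 0.055]}, {"d":[0.003, -0.001, 0.055]}, {"d":[0.003, -0.001, 0.055]}])

```text
time_s: 3.45
ee_pos: [0.4697, 0.37, 0.1761]
tool_rot: [-3.135, 0.197, -0.002]
force: [0.4, 0.3, -1.6]
width: 0.0002
grip_force: 0.0
```

Emit:
move_tool(offsets=[{"d":[0, 0, 0.002]}, {"d":[0, 0, 0.004]}, {"d":[0, 0, 0.006]}, {"d":[0, 0, 0.008]}, {"d":[0, 0, 0.01]}, {"d":[0, 0, 0.01]}])

```text
time_s: 3.95
ee_pos: [0.4692, 0.37, 0.1657]
tool_rot: [-3.135, 0.196, 0.0]
force: [-2.8, -0.3, 6.5]
width: -0.0002
grip_force: 3.1
```

Emit:
move_tool(offsets=[{"d":[-0.001, 0, 0.003]}, {"d":[-0.002, 0, 0.006]}, {"d":[-0.003, 0, 0.009]}, {"d":[-0.0035, 0, 0.012]}, {"d":[-0.004, 0, 0.015]}, {"d":[-0.005, 0, 0.018]}, {"d":[-0.0055, 0, 0.021]}, {"d":[-0.006, 0, 0.024]}])

```text
time_s: 4.62
ee_pos: [0.463, 0.3707, 0.1422]
tool_rot: [-3.135, 0.196, -0.0]
force: [-4.6, -1.9, 9.4]
width: -0.0
grip_force: 4.5
```

Emit:
move_tool(offsets=[{"d":[-0.0005, 0, 0.003]}, {"d":[-0.001, 0, 0.006]}, {"d":[-0.0015, 0, 0.009]}, {"d":[-0.002, 0, 0.012]}, {"d":[-0.0025, 0, 0.015]}, {"d":[-0.003, 0, 0.018]}, {"d":[-0.003, 0, 0.02]}, {"d":[-0.003, 0, 0.021]}])

```text
time_s: 5.28
ee_pos: [0.4598, 0.3711, 0.1212]
tool_rot: [-3.135, 0.196, 0.001]
force: [-5.9, -0.9, 11.2]
width: 0.0001
grip_force: 5.7
```

Approaching the stop (expected TCP z about 0.111).

Emit:
move_tool(offsets=[{"d":[-0.0003, 0, 0.002]}, {"d":[-0.0006, 0, 0.004]}, {"d":[-0.0008, 0, 0.006]}, {"d":[-0.001, 0, 0.007]}, {"d":[-0.001, 0, 0.008]}, {"d":[-0.001, 0, 0.009]}, {"d":[-0.001, 0, 0.01]}, {"d":[-0.001, 0, 0.01]}])

```text
time_s: 5.95
ee_pos: [0.4591, 0.3712, 0.1115]
tool_rot: [-3.135, 0.196, -0.0]
force: [-5.4, -1.3, 12.3]
width: -0.0
grip_force: 6.5
```

Emit:
move_tool(offsets=[{"d":[0, 0, 0.001]}, {"d":[0, 0, 0.002]}, {"d":[0, 0, 0.003]}, {"d":[0, 0, 0.003]}])

```text
time_s: 6.28
ee_pos: [0.4591, 0.3712, 0.1103]
tool_rot: [-3.135, 0.196, -0.002]
force: [-10.5, -4.6, 24.9]
width: -0.0
grip_force: 12.7
```

The arm is on the stop: the force jumped and z stopped falling. Pressing slightly firmer, then holding.

Emit:
move_tool(offsets=[{"d":[0, 0, 0.001]}, {"d":[0, 0, 0.001]}, {"d":[0, 0, 0.001]}, {"d":[0, 0, 0.001]}, {"d":[0, 0, 0.001]}, {"d":[0, 0, 0.001]}, {"d":[0, 0, 0.001]}, {"d":[0, 0, 0.001]}])

```text
time_s: 6.95
ee_pos: [0.4591, 0.3713, 0.1101]
tool_rot: [-3.134, 0.196, -0.003]
force: [-11.9, -5.5, 31.0]
width: 0.0001
grip_force: 15.9
```

Emit:
move_tool(offsets=[{}, {}, {}, {}, {}, {}, {}, {}])

```text
time_s: 7.62
ee_pos: [0.4591, 0.3713, 0.1101]
tool_rot: [-3.134, 0.196, -0.003]
force: [-11.1, -6.0, 31.6]
width: 0.0001
grip_force: 15.9
```

```bash
python3 - <<'E'
from station import bot, telemetry, grab_frame;import cv2,numpy as np
a=grab_frame("scene")["pixels"];b=grab_frame("side")["pixels"]
v=np.hstack([cv2.resize(a[205:365,160:290],None,fx=3,fy=3),cv2.resize(b[100:260,150:280],None,fx=3,fy=3)])
cv2.imwrite("pics/c3.png",v[:,:,::-1])
E
```

```text
(no output)
```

View pics/c3.png

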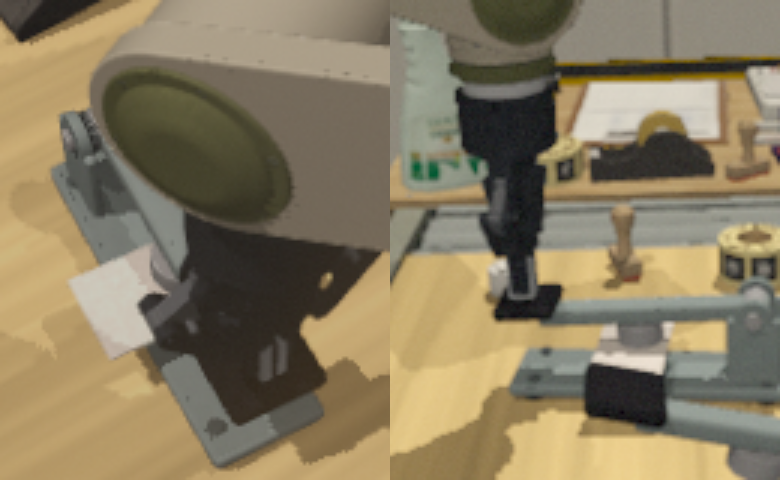

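The picture shows the arm fully down on the tag, with the fingers in the middle of the paddle. Next is a slow rise along the arc.

Emit:
move_tool(offsets=[{"d":[0, 0, -0.0015]}, {"d":[0.0002, 0, -0.003]}, {"d":[0.0003, 0, -0.0042]}, {"d":[0.0005, 0, -0.0054]}, {"d":[0.0006, 0, -0.0066]}, {"d":[0.0008, 0, -0.0078]}, {"d":[0.0009, 0, -0.009]}, {"d":[0.001, 0, -0.01]}])

```text
time_s: 8.38
ee_pos: [0.4595, 0.3711, 0.1176]
tool_rot: [-3.135, 0.196, 0.002]
force: [-7.5, -0.7, 13.2]
width: -0.0002
grip_force: 6.2
```

Emit:
move_tool(offsets=[{"d":[0.0001, 0, -0.0012]}, {"d":[0.0003, 0, -0.0024]}, {"d":[0.0004, 0, -0.0036]}, {"d":[0.0005, 0, -0.0048]}, {"d":[0.0006, 0, -0.006]}, {"d":[0.0008, 0, -0.0072]}, {"d":[0.0009, 0, -0.0084]}, {"d":[0.001, 0, -0.01]}])

```text
time_s: 9.05
ee_pos: [0.4606, 0.371, 0.1274]
tool_rot: [-3.135, 0.196, 0.002]
force: [-6.5, -1.0, 10.5]
width: -0.0
grip_force: 5.3
```

Emit:
move_tool(offsets=[{"d":[0.0003, 0, -0.0012]}, {"d":[0.0005, 0, -0.0024]}, {"d":[0.0008, 0, -0.0036]}, {"d":[0.001, 0, -0.0048]}, {"d":[0.0013, 0, -0.006]}, {"d":[0.0015, 0, -0.0072]}, {"d":[0.0018, 0, -0.0084]}, {"d":[0.002, 0, -0.01]}])

```text
time_s: 9.72
ee_pos: [0.4626, 0.3709, 0.1373]
tool_rot: [-3.135, 0.196, 0.001]
force: [-5.0, -0.5, 10.3]
width: -0.0001
grip_force: 4.7
```

Emit:
move_tool(offsets=[{"d":[0.0003, 0, -0.0012]}, {"d":[0.0005, 0, -0.0024]}, {"d":[0.0008, 0, -0.0036]}, {"d":[0.001, 0, -0.0048]}, {"d":[0.0013, 0, -0.006]}, {"d":[0.0015, 0, -0.0072]}, {"d":[0.0018, 0, -0.0084]}, {"d":[0.002, 0, -0.01]}])

```text
time_s: 10.38
ee_pos: [0.465, 0.3707, 0.1473]
tool_rot: [-3.135, 0.196, 0.0]
force: [-4.0, -1.8, 9.3]
width: -0.0002
grip_force: 4.1
```

Emit:
move_tool(offsets=[{"d":[0.0003, 0, -0.0012]}, {"d":[0.0007, 0, -0.0024]}, {"d":[0.001, 0, -0.0036]}, {"d":[0.0013, 0, -0.0048]}, {"d":[0.0017, 0, -0.006]}, {"d":[0.002, 0, -0.0072]}, {"d":[0.0023, 0, -0.0084]}, {"d":[0.0026, 0, -0.01]}])

```text
time_s: 11.05
ee_pos: [0.4678, 0.3703, 0.1573]
tool_rot: [-3.135, 0.196, -0.001]
force: [-3.5, -0.2, 8.1]
width: -0.0003
grip_force: 3.6
```

Emit:
move_tool(offsets=[{"d":[0.0003, 0, -0.001]}, {"d":[0.0006, 0, -0.002]}, {"d":[0.0009, 0, -0.003]}, {"d":[0.0012, 0, -0.004]}, {"d":[0.0015, 0, -0.005]}, {"d":[0.0018, 0, -0.006]}, {"d":[0.002, 0, -0.007]}, {"d":[0.002, 0, -0.008]}])

```text
time_s: 11.72
ee_pos: [0.4701, 0.3701, 0.1653]
tool_rot: [-3.134, 0.196, -0.002]
force: [0.5, 0.2, 5.6]
width: -0.0001
grip_force: 3.0
```

Emit:
move_tool(offsets=[{"d":[0, 0, -0.001]}, {"d":[0, 0, -0.002]}, {"d":[0, 0, -0.003]}, {"d":[0, 0, -0.004]}, {"d":[0, 0, -0.005]}, {"d":[0, 0, -0.006]}, {"d":[0, 0, -0.007]}, {"d":[0, 0, -0.008]}])

```text
time_s: 12.38
ee_pos: [0.4699, 0.3698, 0.1722]
tool_rot: [3.135, -0.197, -0.001]
force: [-0.2, -0.0, -0.2]
width: -0.0001
grip_force: 0.0
```

The force is zero, so the arm is up and released. Now I'll rise clear and check.

Emit:
move_tool(offsets=[{"d":[0, 0, -0.01]}, {"d":[0, 0, -0.03]}, {"d":[0, 0, -0.06]}, {"d":[0, 0, -0.09]}, {"d":[0, 0, -0.12]}, {"d":[0, 0, -0.14]}, {"d":[0, 0, -0.15]}, {"d":[0, 0, -0.15]}])

```text
time_s: 13.05
ee_pos: [0.4703, 0.37, 0.3258]
tool_rot: [-3.133, 0.196, -0.008]
force: [0.1, -0.0, 0.3]
width: -0.0003
grip_force: 0.0
```

Emit:
move_tool(offsets=[{}, {}, {}])

```text
time_s: 13.3
ee_pos: [0.4697, 0.3696, 0.3212]
tool_rot: [3.134, -0.196, -0.003]
force: [0.3, 0.2, -0.5]
width: -0.0001
grip_force: 0.0
```

```bash
python3 - <<'E'
from station import bot, telemetry, grab_frame;import cv2,numpy as np
a=grab_frame("scene")["pixels"];b=grab_frame("side")["pixels"]
v=np.hstack([cv2.resize(a[205:365,160:290],None,fx=3,fy=3),cv2.resize(b[100:260,150:280],None,fx=3,fy=3)])
cv2.imwrite("pics/c4.png",v[:,:,::-1])
E
```

```text
(no output)
```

View pics/c4.png

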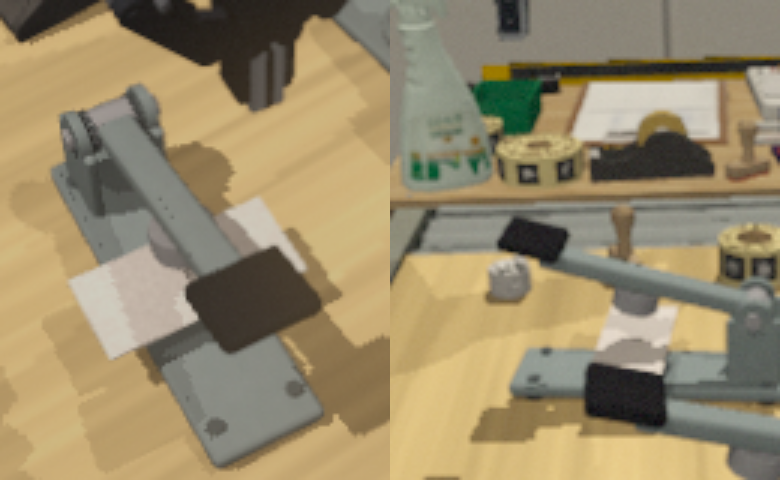

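The arm is fully up, with the paddle back at its starting pixels, and the tag is in place. The gripper is clear.

```bash
python3 -c "from station import bot, telemetry, grab_frame; print(bot.job_done())"
```

```text
the job is handed in; nothing more can be done
None
```

The tag was embossed: I pressed that press's arm onto its stop at about 31 N, held it for over a second, eased it fully up over about 4 s, left the other press alone, and handed the job in at about 13 s with the gripper clear; no verdict was shown.

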